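# Upend the rinsed bottle on the drying peg

## Task

Take the rinsed open bottle with the long thin neck and turn it neck-down onto the slanting wooden drying peg, pushing it along the peg until the neck is fully home against the block. Leave it hanging there by itself, and leave the stubby capped bottle where it lies.

Things in the scene. Friction and masses are not known exactly. Their poses are not given: they have to be found in the camera images.
- bottle: Open empty white plastic bottle, 90 g, 190 mm long, lying on its side, neck towards the robot (-x) within 20 degrees. Square body 54 x 54 x 130 mm, 20 mm shoulder, round neck 40 mm long, 32 mm outside, 26 mm bore. Origin at the centre of the square body (about the centre of mass), 27 mm above the bench as it lies; z runs along the bottle out of the neck.
- bottle_mouth (a point): Centre of the open bottle's mouth (the end of its neck), 125 mm from the bottle's origin along its z.
- peg: Fixed wooden peg, 16 mm thick, 75 mm long, last 25 mm tapering to 6 mm. Leans 30 degrees from vertical, away from the robot (within 12 degrees of +x), on the 44 x 44 mm sloping face of a block on a 160 x 100 x 18 mm board. Origin: foot of the peg on that face, where the neck comes home, 70 mm above the bench; z along the peg to its tip. A bottle let go sags 15 degrees and jams: it may not slide by itself.
- capped_bottle: Bystander: stubby white bottle, closed by a wide short screw cap 44 mm across, lying like the other; square body 54 x 54 x 110 mm, 145 mm long with the cap, 400 g. Origin at the centre of its square body, z towards the cap. One bottle lies left of the peg's stand and the other right, either way round.
There are look-alikes about, which are no part of the job. Several things look just like the part that bears peg: the one meant starts farthest from the robot's base.

How it is judged:
At the end, for the whole second after the job is handed in: The open bottle hangs neck-down on the peg: the centre of its mouth within 22 mm of the foot of the peg, its body on the peg's tip side, its axis within 22 degrees of the peg's; it is released and at rest (distance between bottle_mouth and peg below 0.022 m and z of bottle in the frame of peg above 0.1 m and angle between the z axis of bottle and the z axis of peg, either way round below 0.38 rad and linear speed of bottle below 0.02 m/s and angular speed of bottle below 0.2 rad/s); the robot touches nothing.
It fails at once if the capped bottle is shifted by more than 30 mm (distance of capped_bottle from where it was at the start of the episode above 0.03 m).
It also fails if it takes over 42 s, if anything falls off the work surface, if the arm or the gripper's body presses on something with over 40 N, if the wrist force passes 120 N, or if a joint passes its speed limit or range.

## Robot

A 6-joint arm with a two-finger parallel gripper is mounted at the origin on the work surface. World frame = base frame: x ahead of the robot, y to its left, z up, the work surface at z = 0. Lengths are in m, angles in rad, forces in N, time in s.
With the tool pointing down it reaches from about 0.3 to 0.85 m from the base axis. Payload 5.4 kg.
Tool frame: the origin (TCP) lies midway between the tips of the shut fingers; the grasp point (between the pads) lies 19 mm behind it; z points along the fingers, y is the line along which they close (so a half turn about z gives the same grasp; the last joint's range is limited). The gripper opens to 85 mm and grips with 20 to 120 N. Pads are 22 mm wide; open, the fingers measure 114 mm over their backs; the gripper's body (76 mm by 85 mm) begins 54 mm behind the grasp point. The pads swing forward as they close: fully open they stand 13 mm farther back than shut.
Start: joints at [-1.412, 0.158, 1.597, -0, 1.386, -0.21], TCP at [0.207, -0.536, 0.231] pointing down, gripper open.
Joint ranges: [-2.91, 2.91], [-0.94, 2.29], [0.18, 2.7], [-1.29, 4.43], [0.17, 2.64], [-3, 3]. Speed limits (rad/s): [2.57, 2.57, 3.14, 3.14, 3.14, 3.14].

## Interface

Orientations are given as [roll, pitch, yaw] about the fixed x, y, z axes, in that order (R = Rz(yaw) Ry(pitch) Rx(roll)).
In Python, from plant import bot, eyes, job gives the robot as it stands.
- The arm moves only by the shell command python3 -m inch 'ROWS' [FORCE]. ROWS is JSON, a list that holds one entry, the list of rows, each a list of 7 numbers: the shift along the tool's x, y, z in cm, then the turn, a rotation vector about the tool's x, y, z in degrees, then the closure in counts, from 0 (fully open) to 255 (shut). A call has exactly 10 rows; each row shifts and turns the commanded pose from where the row before left it, along the tool's axes as they then stand; what a row does not reach is not made up. A row lasts 1/10 s, in which the tool goes at most 50 mm and 8.59 degrees, less where a joint would pass 70% of its speed; a pose out of reach is approached as far as the arm can. A call with a gripper value outside its range is refused whole. The fingers move at their own pace and stop on an object; FORCE is the grip in N (left out, the last holds). Time passes only in rows, so rows that do not move let the fingers close, or fill a call up. It gives the time, the measured TCP pose, the force, the opening and the grip force at its end, in the units of the state.
- bot.state(): the state, without advancing time (a new reading comes with each control period).
- eyes.get_image(name): name is "scene" or "top"; returns a dict with "img" (384x512x3 uint8, blue, green, red), "K" (3x3 intrinsics, pixels), "R" (3x3) and "t" (3): a world point X has camera coordinates R X + t. Camera axes: x right, y down, z forward; pixel columns grow to the right and rows downward; lengths in m; the calibration is good to about 2 mm. A picture is of the moment at which its call begins. There is no depth.
- job.job_done(): hands the job in; it is judged then, once.
The state is a dict: "t": time; "joint_positions": joint angles; "qvel": joint speeds; "joint_efforts": joint torques, N m; "tcp_pos": TCP position; "tcp_rot": TCP orientation; "ft_force": force on the tool from outside, world axes, zero at the start; "moment": the same for the moment, N m; "opening": finger opening in m; "grip_force": force on a finger pad.
Only numpy, scipy, OpenCV 4.12 (cv2) and the standard library are available. Lean on these libraries where they do the work, as an engineer would, in place of code of your own. Each camera call takes 0.05 s, during which the arm holds its last target. There are 200 camera calls.

## Working session

There is one attempt and no reset: what is moved stays moved. The work goes in short steps, Python scripts to look and compute and a shell command to move; the robot and the scene stay as the last step left them, time stands still between calls to the robot, and variables do not carry over. Pictures are saved under pics/ and viewed, at most 10 in all, crops included, and the job is handed in when it is done.

```bash
mkdir -p pics; ls; python3 - <<'E'
from plant import bot,eyes
import cv2,pickle
d={}
for n in("scene","top"):
    r=eyes.get_image(n);d[n]=r;cv2.imwrite(f"pics/{n}0.png",r["img"]);print(n,r["K"],r["R"],r["t"])
pickle.dump(d,open("cam.pkl","wb"))
print(bot.state())
E
```

```text
pics
scene [[392.4158927    0.         259.08958055]
 [  0.         392.4158927  198.71873334]
 [  0.           0.           1.        ]] [[ 0.80515269  0.59304391 -0.00529655]
 [ 0.44325785 -0.60767935 -0.65897518]
 [-0.39401982  0.5282279  -0.75214604]] [-0.27882437 -0.10463673  1.13623256]
top [[497.19718324   0.         248.01704523]
 [  0.         497.19718324 188.34161848]
 [  0.           0.           1.        ]] [[ 0.0254478  -0.99966849 -0.00391306]
 [-0.99509401 -0.02495661 -0.09573443]
 [ 0.09560503  0.00633009 -0.99539922]] [0.02918518 0.351975   1.41655025]
{'t': 0.1, 'joint_positions': array([-1.41212131e+00,  1.59014484e-01,  1.59811919e+00,  4.32232833e-06,
        1.38620929e+00, -2.10089532e-01]), 'qvel': array([-0.00123196, -0.00171342, -0.00264848,  0.00054493, -0.00045069,
        0.00051972]), 'joint_efforts': array([-6.98607141e-05, -3.96990645e+01, -3.32337713e+01, -1.73410704e-04,
        4.15860573e-03,  8.42300267e-06]), 'tcp_pos': array([ 0.20716471, -0.5357946 ,  0.23039292]), 'tcp_rot': array([-3.13988171e+00, -3.69176924e-04,  3.68763440e-01]), 'ft_force': array([ 0.07924165, -0.25256435,  1.02970807]), 'moment': array([ 0.012662  ,  0.03212068, -0.01693776]), 'grip_force': 0.0, 'opening': 0.08538621284898547}
```

View pics/top0.png

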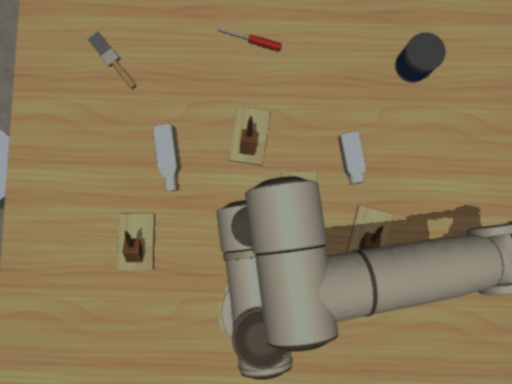

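View pics/scene0.png

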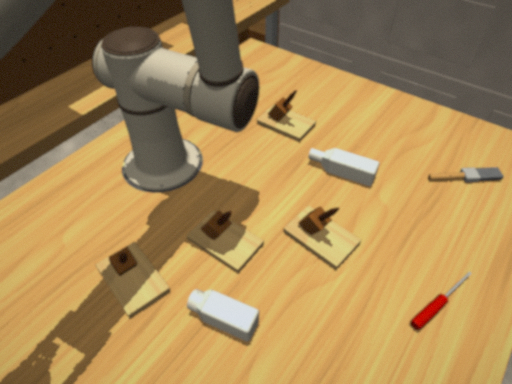

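Top view: the peg stands are at (250,137), (133,243), (300,180, half hidden) and (372,238). The one at (250,137) is highest in the picture (+x), so it is farthest from the base. Bottle candidates are (167,157), long with a thin neck, and (353,158), shorter with a cap. I choose the left bottle and the (250,137) peg, and will check both in an enlarged crop.

```bash
python3 - <<'E'
import cv2,pickle,numpy as np
d=pickle.load(open("cam.pkl","rb"))
t=d["top"]["img"][95:205,140:290];s=d["scene"]["img"][140:275,280:390]
cv2.imwrite("pics/c1.png",cv2.resize(t,None,fx=5.3,fy=5.3,interpolation=cv2.INTER_CUBIC))
u=cv2.resize(s,None,fx=4.4,fy=4.4,interpolation=cv2.INTER_CUBIC)
cv2.imwrite("pics/c2.png",u)
E
```

```text
(no output)
```

View pics/c1.png

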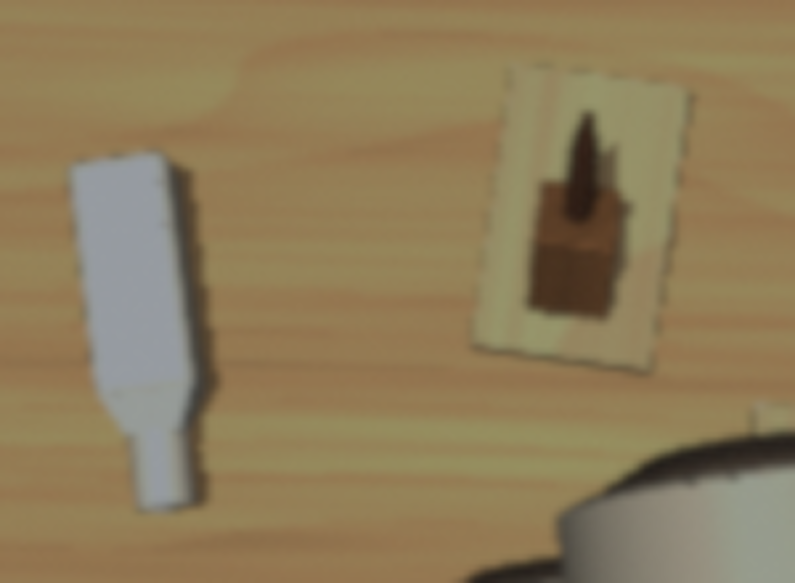

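View pics/c2.png

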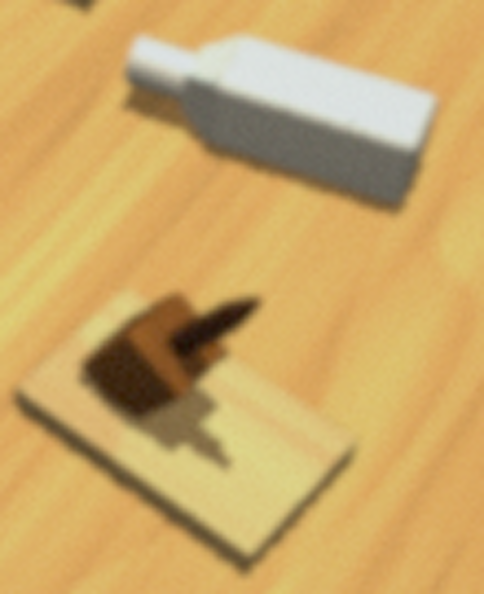

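The crops confirm both choices: the thin-necked bottle (neck mouth at crop (168,508)) and the target peg (foot about (578,215), tip (588,112)). Next I'll turn these into poses.

```bash
cat > h.py <<'E'
import numpy as np,pickle
from scipy.spatial.transform import Rotation as Ro
from scipy.optimize import least_squares
d=pickle.load(open("cam.pkl","rb"))
def ray(n,p,z):
    c=d[n];v=c["R"].T@np.linalg.solve(c["K"],[*p,1]);o=-c["R"].T@c["t"];return o+v*(z-o[2])/v[2]
def proj(n,X):
    c=d[n];q=c["K"]@(c["R"]@X+c["t"]);return q[:2]/q[2]
c1=lambda u,v:(140+u/5.3,95+v/5.3)
c2=lambda u,v:(280+u/4.4,140+v/4.4)
E
python3 - <<'E'
from h import *
B=[ray("top",c1(*p),.018) for p in[(510,63),(692,92),(650,373),(473,347)]]
B=np.array(B);ax=(B[0]+B[1]-B[2]-B[3]);print("board",B.mean(0),np.degrees(np.arctan2(ax[1],ax[0])),np.linalg.norm(ax)/2)
B2=np.array([ray("scene",c2(*p),.018) for p in[(128,292),(352,450),(245,560),(20,393)]]);a=B2[1]+B2[2]-B2[0]-B2[3];print("board scene",B2.mean(0),np.degrees(np.arctan2(a[1],a[0])),np.linalg.norm(a)/2)
def f(p):
    x,y,w=p;F=np.array([x,y,.07]);D=np.array([.5*np.cos(w),.5*np.sin(w),.75**.5])
    T=F+.075*D
    return np.r_[proj("top",T)-c1(588,112),proj("scene",T)-c2(258,300),.5*(proj("top",F)-c1(578,213)),.5*(proj("scene",F)-c2(182,345))]
r=least_squares(f,[.5,0,0]);print("peg",r.x[:2],np.degrees(r.x[2]),r.fun.round(2))
S=[ray("top",c1(*p),.054) for p in[(72,168),(160,153),(193,375),(100,382)]]
S=np.array(S);a=S[2]+S[3]-S[0]-S[1];print("bottle",S,S.mean(0),np.degrees(np.arctan2(a[1],a[0])),np.linalg.norm(a)/2)
print("mouth",ray("top",c1(168,508),.035))
S2=np.array([ray("scene",c2(*p),.054) for p in[(437,98),(400,150),(187,83),(240,38)]])
a=S2[2]+S2[3]-S2[0]-S2[1];print("scene",S2.mean(0),np.degrees(np.arctan2(a[1],a[0])),np.linalg.norm(a)/2)
E
```

```text
board [0.50374073 0.03711151 0.018     ] -6.403601413918277 0.15890711670930804
board scene [0.50752822 0.03415926 0.018     ] -8.205323541811445 0.15530246608068468
peg [0.49626832 0.03905812] -5.626586498696843 [-0.37  0.32  0.07  0.52 -0.08 -0.08 -0.14 -0.03]
bottle [[0.51691781 0.31082624 0.054     ]
 [0.52626168 0.26391543 0.054     ]
 [0.40651821 0.24147431 0.054     ]
 [0.40152684 0.29085586 0.054     ]] [0.46280613 0.27676796 0.054     ] -169.77542295726383 0.11946436662645604
mouth [0.3367743  0.25498327 0.035     ]
scene [0.45668269 0.27089157 0.054     ] -169.71817109708277 0.1298877095856344
```

Bottle origin is about (0.460,0.275) with its tail yaw at 10°. The peg foot is about (0.496,0.039,0.070), leaning towards yaw -6°. I'm moving towards the bottle.

```bash
cat >> h.py <<'E'
def log():
    from plant import bot
    s=bot.state();open("log.txt","a").write(repr((list(s["joint_positions"]),list(s["tcp_pos"]),list(s["tcp_rot"])))+"\n");return s
def plan(pos,rpy):
    "shift/turn in tool axes from now to world pose"
    s=log();R=Ro.from_euler("xyz",s["tcp_rot"])
    print("t",s["t"],"q",s["joint_positions"].round(3),"tcp",s["tcp_pos"].round(4),"rpy",np.degrees(s["tcp_rot"]).round(1),"F",s["ft_force"].round(1),"open",round(s["opening"],4),"grip",round(s["grip_force"],1))
    print("shift cm",(100*R.inv().apply(np.array(pos)-s["tcp_pos"])).round(2),"turn deg",np.degrees((R.inv()*Ro.from_euler("xyz",rpy,degrees=True)).as_rotvec()).round(2))
E
python3 -c "from h import *;log()"
python3 -m inch '[[[3.1,-3.9,0,0,0,0,0],[3.1,-3.9,0,0,0,0,0],[3.1,-3.9,0,0,0,0,0],[3.1,-3.9,0,0,0,0,0],[3.1,-3.9,0,0,0,0,0],[3.1,-3.9,0,0,0,0,0],[3.1,-3.9,0,0,0,0,0],[3.1,-3.9,0,0,0,0,0],[3.1,-3.9,0,0,0,0,0],[3.1,-3.9,0,0,0,0,0]]]' 60
python3 -c "
from h import *;plan([.46,.275,.2],[180,0,10])"
```

```text
t: 1.1
tcp_pos: [0.3558, -0.0588, 0.2312]
tcp_rot: [3.141, -0.001, 0.368]
ft_force: [1.5, -0.3, 0.0]
opening: 0.0855
grip_force: 0.0
t 1.1 q [-0.503 -0.457  2.144  0.     1.454  0.7  ] tcp [ 0.3558 -0.0588  0.2312] rpy [180.   -0.   21.1] F [ 1.5 -0.3  0. ] open 0.0855 grip 0.0
shift cm [ 21.73 -27.4    3.12] turn deg [ 0.03 -0.03 11.09]
```

```bash

python3 -m inch '[[[3.1,-3.9,0,0,0,0,0],[3.1,-3.9,0,0,0,0,0],[3.1,-3.9,0,0,0,0,0],[3.1,-3.9,0,0,0,0,0],[3.1,-3.9,0,0,0,0,0],[3.1,-3.9,0,0,0,0,0],[3.1,-3.9,3,0,0,0,0],[0,0,0,0,0,5.5,0],[0,0,0,0,0,5.5,0],[0,0,0,0,0,0,0]]]' 60
python3 - <<'E'
from h import *
plan([.46,.275,.012],[180,0,10])
# planar kinematics fit: r,z of tcp in arm plane; tool down here
L=[eval(l) for l in open("log.txt")]
for q,p,r in L:
    print(np.round(q,3),round((p[0]**2+p[1]**2-.12**2)**.5,4),round(p[2],4))
E
```

```text
t: 2.1
tcp_pos: [0.4573, 0.2657, 0.2046]
tcp_rot: [3.141, 0.002, 0.177]
ft_force: [-0.1, -0.2, 1.0]
opening: 0.0854
grip_force: 0.0
t 2.1 q [ 0.298  0.062  1.755 -0.     1.326  1.691] tcp [0.4573 0.2657 0.2046] rpy [1.80e+02 1.00e-01 1.02e+01] F [-0.1 -0.2  1. ] open 0.0854 grip 0.0
shift cm [ 0.47 -0.88 19.26] turn deg [0.01 0.1  0.16]
[-1.412  0.159  1.598  0.     1.386 -0.21 ] 0.5618 0.2304
[-0.503 -0.457  2.144  0.     1.454  0.7  ] 0.3401 0.2312
[ 0.298  0.062  1.755 -0.     1.326  1.691] 0.515 0.2046
```

```bash
python3 - <<'E'
from h import *
L=[eval(l) for l in open("log.txt")]
rz=[(q,(p[0]**2+p[1]**2-.12**2)**.5,p[2]) for q,p,r in L]
def f(x):
    l1,l2,H=x
    return np.r_[[ [l1*np.sin(q[1])+l2*np.sin(q[1]+q[2])-r, H+l1*np.cos(q[1])+l2*np.cos(q[1]+q[2])-z] for q,r,z in rz]].ravel()
s=least_squares(f,[.4,.4,0]);print(s.x,s.fun.round(4))
E
```

```text
[ 0.37659031  0.50924964 -0.04727081] [-0.0017 -0.0002 -0.0004  0.0005  0.0021 -0.0003]
```

```bash

python3 -m inch '[[[-0.5,-0.7,3,0,0,0,0],[0,0,3,0,0,0,0],[0,0,2,0,-8.4,0,0],[0,0,0,0,-8.3,0,0],[0,0,0,0,-8.3,0,0],[0,0,0,0,0,0,0],[0,0,0,0,0,0,0],[0,0,0,0,0,0,0],[0,0,0,0,0,0,0],[0,0,0,0,0,0,0]]]' 60
python3 - <<'E'
from h import *
R=Ro.from_euler("xyz",[180,0,10],degrees=True)*Ro.from_euler("y",-25,degrees=True)
plan([.451,.273,.014],R.as_euler("xyz",degrees=True))
L=[eval(l) for l in open("log.txt")][1:]
def f(x):
    l1,l2,h,Lt,dy,a=x;o=[]
    for q,p,r in L:
        d=Ro.from_euler("xyz",r).as_matrix()[:,2];w=np.array(p)-Lt*d
        rr=abs(w[0]**2+w[1]**2-dy**2)**.5
        o+=[a+l1*np.sin(q[1])+l2*np.sin(q[1]+q[2])-rr,h+l1*np.cos(q[1])+l2*np.cos(q[1]+q[2])-w[2]]
    return o
s=least_squares(f,[.38,.5,.2,.25,.12,0]);print(s.x.round(4),s.fun.round(4))
E
```

```text
t: 3.1
tcp_pos: [0.4514, 0.2716, 0.1268]
tcp_rot: [-3.141, 0.434, 0.178]
ft_force: [0.4, 0.0, -0.0]
opening: 0.0851
grip_force: 0.0
t 3.1 q [0.285 0.467 1.487 0.045 1.619 1.67 ] tcp [0.4514 0.2716 0.1268] rpy [-180.    24.8   10.2] F [ 0.4  0.  -0. ] open 0.0851 grip 0.0
shift cm [ 4.73 -0.14 10.25] turn deg [ 0.05 -0.16  0.16]
[ 0.3862  0.5107  0.2599  0.3161  0.1634 -0.0156] [ 0. -0.  0. -0.  0. -0.]
```

```bash

python3 -m inch '[[[1.2,0,2.6,0,0,0,0],[1.2,0,2.6,0,0,0,0],[1.2,-0.1,2.6,0,0,0,0],[0.6,0,1.3,0,0,0,0],[0.5,0,1.1,0,0,0,0],[0,0,0,0,0,0,0],[0,0,0,0,0,0,255],[0,0,0,0,0,0,255],[0,0,0,0,0,0,255],[0,0,0,0,0,0,255]]]' 60
python3 -m inch '[[[0,0,0,0,0,0,255],[0,0,0,0,0,0,255],[0,0,0,0,0,0,255],[-0.5,0,-1,0,0,0,255],[-1,0,-2,0,0,0,255],[-2,0,-4,0,0,0,255],[-2,0,-4,0,0,0,255],[-2,0,-4,0,0,0,255],[-1,0,-2,0,0,0,255],[0,0,0,0,0,0,255]]]' 60
python3 - <<'E'
from h import *
plan([.451,.273,.014],[-180,25,10])
from plant import eyes
import cv2
for n in("scene","top"):
    cv2.imwrite(f"pics/{n}1.png",eyes.get_image(n)["img"])
a=cv2.imread("pics/scene1.png");cv2.imwrite("pics/s1c.png",cv2.resize(a[60:240,250:430],None,fx=3.3,fy=3.3,interpolation=cv2.INTER_CUBIC))
E
```

```text
t: 4.1
tcp_pos: [0.4525, 0.2728, 0.0148]
tcp_rot: [-3.141, 0.433, 0.177]
ft_force: [1.6, 1.0, 5.0]
opening: 0.0535
grip_force: 64.1
t: 5.1
tcp_pos: [0.4476, 0.272, 0.2075]
tcp_rot: [-3.141, 0.428, 0.177]
ft_force: [0.3, -0.2, -0.9]
opening: 0.0535
grip_force: 63.4
t 5.1 q [0.287 0.372 1.443 0.047 1.752 1.679] tcp [0.4476 0.272  0.2075] rpy [-180.    24.5   10.2] F [ 0.3 -0.2 -0.9] open 0.0535 grip 63.4
shift cm [ 8.36 -0.03 17.46] turn deg [ 0.02 -0.46  0.15]
```

View pics/s1c.png

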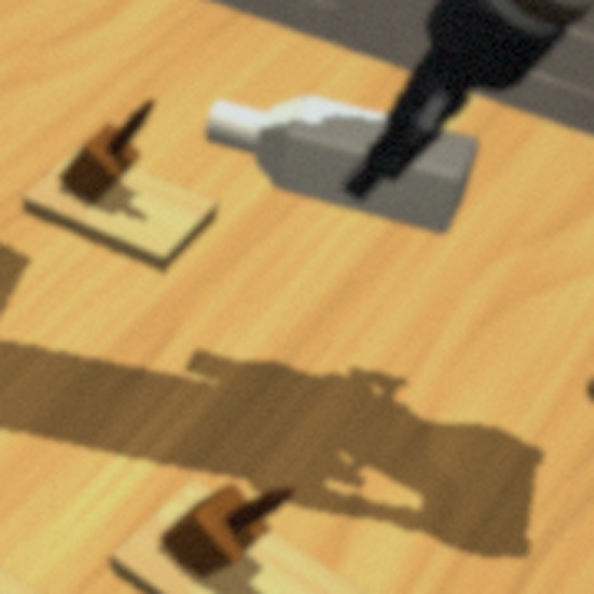

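The bottle is held level. Its mouth is at crop (212,121), which is scene pixel (314,97). I'll look at the top view to locate the mouth relative to the tool.

```bash
python3 - <<'E'
import cv2
a=cv2.imread("pics/top1.png");cv2.imwrite("pics/t1c.png",cv2.resize(a[100:220,130:290],None,fx=5,fy=5,interpolation=cv2.INTER_CUBIC))
E
```

```text
(no output)
```

View pics/t1c.png

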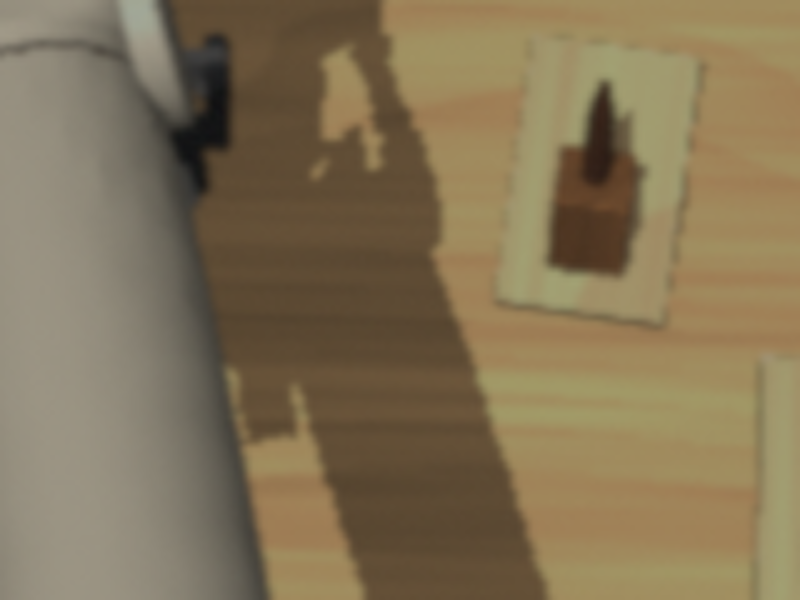

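The arm hides the bottle in the top view. The peg's pixels are unchanged (tip (250.8,116.6)). I'll use the scene ray with the fingers' mid-plane to find the mouth instead.

```bash
cat >> h.py <<'E'
def TR(s):return np.array(s["tcp_pos"]),Ro.from_euler("xyz",s["tcp_rot"])
def grasp():
    # bottle in tool at grasp (prior): returns origin, z axis in tool frame
    p=np.array([.4525,.2728,.0148]);R=Ro.from_euler("xyz",[-3.141,.433,.177])
    z=-np.array([np.cos(.177),np.sin(.177),0]);o=np.array([.460,.275,.027])
    a=R.inv().apply(o-p);a[1]=0;b=R.inv().apply(z);return a,b
def rayplane(n,px,p,nrm):
    c=d[n];v=c["R"].T@np.linalg.solve(c["K"],[*px,1]);o=-c["R"].T@c["t"];return o+v*((p-o)@nrm)/(v@nrm)
E
python3 - <<'E'
from h import *
from plant import bot
s=bot.state();p,R=TR(s);a,b=grasp();print("o,z in tool",a,b,"mouth",a+.125*b)
m=p+R.apply(a+.125*b);print(m,proj("scene",m))
for px in[(213,118)]:
    q=rayplane("scene",(250+px[0]/3.3,60+px[1]/3.3),p,R.apply([0,1,0]));print(R.inv().apply(q-p))
# tail corners lower-right of visible side
for px in[(443,231),(478,137)]:
    q=rayplane("scene",(250+px[0]/3.3,60+px[1]/3.3),p+R.apply([0,.027,0]),R.apply([0,1,0]));print("tail +y",R.inv().apply(q-p))
    q=rayplane("scene",(250+px[0]/3.3,60+px[1]/3.3),p+R.apply([0,-.027,0]),R.apply([0,1,0]));print("tail -y",R.inv().apply(q-p))
for c in[(-.065,0.027),(-.065,-.027)]:
    x=np.array([-b[2],0,b[0]]);print("pred tail",a+c[0]*b+c[1]*x)
E
```

```text
o,z in tool [ 0.00193402  0.         -0.01433391] [-9.07711049e-01  2.48674954e-04  4.19595746e-01] mouth [-1.11529860e-01  3.10843693e-05  3.81155565e-02]
[0.33012583 0.25059197 0.21546258] [313.12070164  97.21763335]
[-1.10806156e-01 -2.14690457e-16  3.20759202e-02]
tail +y [ 0.06744276  0.027      -0.02655601]
tail -y [ 0.08076822 -0.027       0.01203162]
tail +y [ 0.03754939  0.027      -0.10100462]
tail -y [ 0.04880217 -0.027      -0.06757896]
pred tail [ 4.96061537e-02 -1.61638720e-05 -6.61158336e-02]
pred tail [ 7.2264324e-02 -1.6163872e-05 -1.7099437e-02]
```

```bash
cat >> h.py <<'E'
F=np.array([.496,.039,.07]);W=np.radians(-6.2)
def goal(s,off=(0,0,0),tilt=30,yaw=W):
    "tcp pose with mouth s m from foot along peg"
    t=np.radians(tilt);D=np.array([np.sin(t)*np.cos(yaw),np.sin(t)*np.sin(yaw),np.cos(t)])
    t0=np.radians(30);D0=np.array([.5*np.cos(W),.5*np.sin(W),.75**.5])
    a,b=grasp();a=a+[0,0,-.002]
    base=Ro.from_euler("z",yaw)*Ro.from_euler("x",np.pi)
    c=base.inv().apply(-D);al=np.arctan2(-c[2],c[0])-np.arctan2(-b[2],b[0])
    R=base*Ro.from_euler("y",al)
    return F+s*D0+np.array(off)-R.apply(a+.125*b),R.as_euler("xyz",degrees=True)
def mouth(s):
    p,R=TR(s);a,b=grasp();a=a+[0,0,-.002];m=p+R.apply(a+.125*b);D0=np.array([.5*np.cos(W),.5*np.sin(W),.75**.5])
    v=m-F;return "mouth along peg mm",(1e3*v@D0).round(1),"off axis",(1e3*(v-(v@D0)*D0)).round(1),"tilt err",np.degrees(np.arccos(-R.apply(b)@D0)).round(2)
E
python3 - <<'E'
from h import *
g=goal(.14);print(g);plan(*g)
print(goal(0))
E
```

```text
(array([0.63551527, 0.02387506, 0.28503348]), array([180.       , -35.1909313,  -6.2      ]))
t 5.2 q [0.287 0.377 1.448 0.047 1.75  1.679] tcp [0.4455 0.2712 0.2029] rpy [180.   25.   10.1] F [ 0.5 -0.3 -1.4] open 0.0536 grip 63.4
shift cm [  9.54  27.7  -13.51] turn deg [-1.51 59.77 17.04]
(array([0.56592471, 0.03143501, 0.16378993]), array([180.       , -35.1909313,  -6.2      ]))
```

```bash

python3 -m inch '[[[-1,0,-2.5,0,4,0,255],[-0.5,0,-2.5,0,8.3,0,255],[0,0,-2.5,0,8.3,0,255],[0,0,-2,0,8.3,0,255],[0,0,-2,0,8.3,0,255],[0,0,-2,0,8.3,0,255],[0,0,-1,0,8.3,0,255],[0,0,0,0,6,0,255],[0,0,0,0,0,0,255],[0,0,0,0,0,0,255]]]' 60
python3 -c "
from h import *
plan(*goal(.14))"
```

```text
t: 6.2
tcp_pos: [0.4487, 0.2718, 0.3461]
tcp_rot: [3.141, -0.602, 0.177]
ft_force: [1.1, 0.7, -1.1]
opening: 0.0533
grip_force: 63.5
t 6.2 q [ 0.383 -0.458  2.026 -0.14   0.987  1.819] tcp [0.4487 0.2718 0.3461] rpy [179.9 -34.5  10.2] F [ 1.1  0.7 -1.1] open 0.0533 grip 63.5
shift cm [ 8.09 27.69 12.99] turn deg [-9.29  0.7  13.44]
```

```bash

python3 -m inch '[[[1,3.4,1.6,0,0,0,255],[1,3.5,1.6,0,0,0,255],[1,3.5,1.6,0,0,0,255],[1,3.5,1.6,0,0,0,255],[1,3.5,1.6,0,0,0,255],[1,3.5,1.6,0,0,0,255],[1,3.4,1.6,0,0,0,255],[1.1,3.4,1.7,0,0,0,255],[0,0,0,-4.65,0.35,6.7,255],[0,0,0,-4.65,0.35,6.7,255]]]' 60
python3 - <<'E'
from h import *
from plant import eyes,bot
import cv2
plan(*goal(.08));print(mouth(bot.state()))
im={n:eyes.get_image(n)["img"] for n in("scene","top")}
cv2.imwrite("pics/s2.png",im["scene"]);cv2.imwrite("pics/t2.png",im["top"])
u=lambda n,x,y,w,h,f:cv2.resize(im[n][y:y+h,x:x+w],None,fx=f,fy=f,interpolation=cv2.INTER_CUBIC)
A=u("scene",290,90,100,150,4);B=u("top",200,70,100,150,4)
cv2.imwrite("pics/c3.png",np.hstack([A,B]))
E
```

```text
t: 7.2
tcp_pos: [0.6372, 0.0207, 0.2862]
tcp_rot: [-3.139, -0.61, -0.079]
ft_force: [-0.6, -0.5, -0.7]
opening: 0.054
grip_force: 63.8
t 7.2 q [-0.188 -0.138  1.896  0.092  0.779  1.415] tcp [0.6372 0.0207 0.2862] rpy [-179.9  -35.    -4.5] F [-0.6 -0.5 -0.7] open 0.054 grip 63.8
shift cm [-5.66 -0.39  2.52] turn deg [-1.09  0.24  1.36]
('mouth along peg mm', np.float64(142.1), 'off axis', array([ 0.1, -5. , -0.4]), 'tilt err', np.float64(0.83))
```

View pics/c3.png

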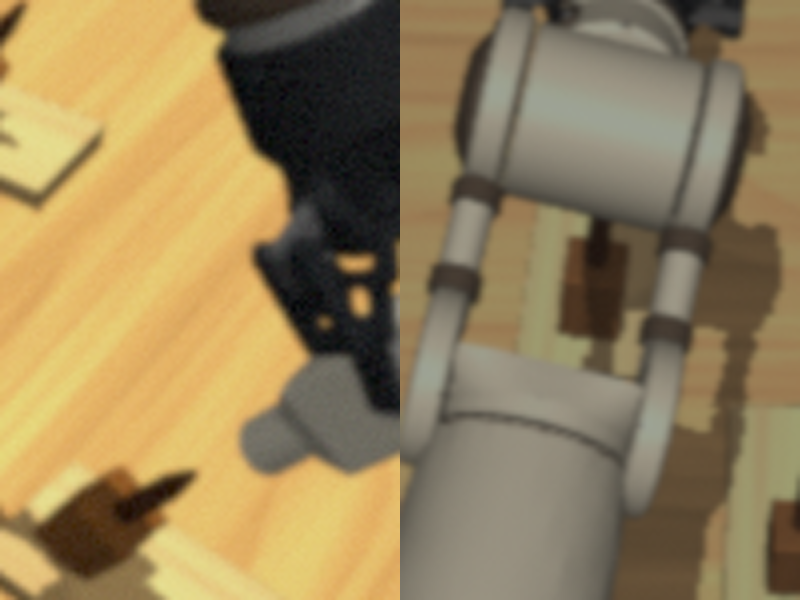

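Scene crop: the mouth centre is at about (262,443), i.e. full (355.5,201), nearly on the peg's line through foot (120,515) and tip (196,472). The arm hides the bottle in the top view. I'll compare this with the predicted pixels.

```bash
python3 - <<'E'
from h import *
from plant import bot
s=bot.state();p,R=TR(s);a,b=grasp();a=a+[0,0,-.002]
for k in(.125,.085):
    x=p+R.apply(a+k*b);q=proj("scene",x);print(k,x,(q-[290,90])*4)
D0=np.array([.5*np.cos(W),.5*np.sin(W),.75**.5])
for k in(0,.075,.14):print((proj("scene",F+k*D0)-[290,90])*4)
for e in np.eye(3):print(e,(proj("scene",F+.14*D0+.01*e)-proj("scene",F+.14*D0))*4)
print(goal(.09));plan(*goal(.09))
E
```

```text
0.125 [0.56612967 0.02896195 0.19324248] [263.50089817 437.60712769]
0.085 [0.58620217 0.02755614 0.22781296] [313.18640093 410.40840446]
[123.85892137 513.27853952]
[193.91534187 475.0456867 ]
[264.10006138 436.7428155 ]
[1. 0. 0.] [18.11034951  8.90436077]
[0. 1. 0.] [  9.17412364 -12.0647991 ]
[0. 0. 1.] [  3.63879712 -13.26657727]
(array([0.6106615 , 0.02657504, 0.24173221]), array([180.       , -35.1909313,  -6.2      ]))
t 7.3 q [-0.185 -0.14   1.897  0.096  0.78   1.408] tcp [0.6366 0.0241 0.2868] rpy [-179.9  -35.    -4. ] F [ 0.   0.1 -0.9] open 0.0536 grip 63.9
shift cm [-4.72 -0.07  2.2 ] turn deg [-1.37  0.2   1.83]
```

```bash

python3 -m inch '[[[0,0,0,-0.7,0.1,0.9,255],[0,0,0,-0.7,0.1,0.9,255],[-0.7,0,0.3,0,0,0,255],[-1,0,0.5,0,0,0,255],[-1,0,0.5,0,0,0,255],[-1,0,0.4,0,0,0,255],[-0.7,0,0.3,0,0,0,255],[-0.3,0,0.2,0,0,0,255],[0,0,0,0,0,0,255],[0,0,0,0,0,0,255]]]' 60
python3 - <<'E'
from h import *
from plant import eyes,bot
import cv2
plan(*goal(.06));print(mouth(bot.state()))
s=bot.state();p,R=TR(s);a,b=grasp();a=a+[0,0,-.002]
im=eyes.get_image("scene")["img"];o=np.array([310,180]);k=10
for c in(.125,.085):print((proj("scene",p+R.apply(a+c*b))-o)*k)
D0=np.array([.5*np.cos(W),.5*np.sin(W),.75**.5])
for c in(0,.075):print((proj("scene",F+c*D0)-o)*k)
cv2.imwrite("pics/c4.png",cv2.resize(im[180:240,310:380],None,fx=k,fy=k,interpolation=cv2.INTER_CUBIC))
E
```

```text
t: 8.3
tcp_pos: [0.6108, 0.0265, 0.2435]
tcp_rot: [3.14, -0.619, -0.108]
ft_force: [0.0, -0.0, -0.4]
opening: 0.0534
grip_force: 63.9
t 8.3 q [-0.173 -0.174  2.017  0.058  0.681  1.473] tcp [0.6108 0.0265 0.2435] rpy [179.9 -35.5  -6.2] F [ 0.  -0.  -0.4] open 0.0534 grip 63.9
shift cm [-2.84 -0.01  1.39] turn deg [ 0.06 -0.26  0.02]
('mouth along peg mm', np.float64(91.5), 'off axis', array([-0.3, -0.1,  0.1]), 'tilt err', np.float64(0.27))
[325.92404088 263.8786688 ]
[434.23901358 203.64881179]
[109.64730343 383.1963488 ]
[284.78835467 287.61421675]
```

View pics/c4.png

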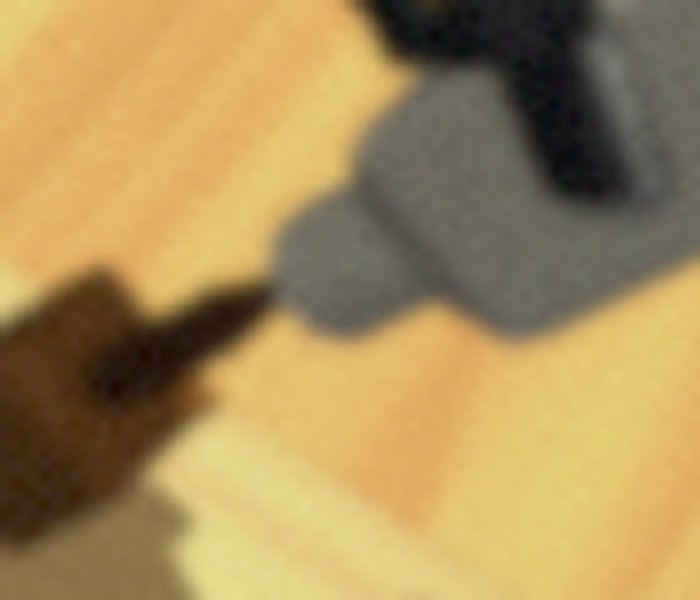

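The mouth is right at the peg tip: rim centre about (330,273), tip (275,285). It sits about 2-4 mm low, so I'll nudge it up and begin inserting.

```bash

python3 -m inch '[[[-0.08,0,-0.18,0,0,0,255],[-0.45,0,0.22,0,0,0,255],[-0.45,0,0.22,0,0,0,255],[-0.45,0,0.22,0,0,0,255],[-0.45,0,0.22,0,0,0,255],[-0.45,0,0.22,0,0,0,255],[-0.45,0,0.22,0,0,0,255],[-0.45,0,0.22,0,0,0,255],[0,0,0,0,0,0,255],[0,0,0,0,0,0,255]]]' 60
python3 - <<'E'
from h import *
from plant import bot
plan(*goal(.0));print(mouth(bot.state()))
E
```

```text
t: 9.35
tcp_pos: [0.5921, 0.0285, 0.2131]
tcp_rot: [3.14, -0.618, -0.108]
ft_force: [-0.5, -0.3, -1.4]
opening: 0.0536
grip_force: 63.9
t 9.35 q [-0.176 -0.192  2.095  0.065  0.622  1.463] tcp [0.5921 0.0285 0.2131] rpy [179.9 -35.4  -6.2] F [-0.5 -0.3 -1.4] open 0.0536 grip 63.9
shift cm [-5.   -0.01  2.5 ] turn deg [ 0.06 -0.21  0.01]
('mouth along peg mm', np.float64(55.8), 'off axis', array([-1.3,  0. ,  0.7]), 'tilt err', np.float64(0.21))
```

```bash

python3 -m inch '[[[-0.45,0,0.22,0,0,0,255],[-0.45,0,0.22,0,0,0,255],[-0.45,0,0.22,0,0,0,255],[-0.45,0,0.22,0,0,0,255],[-0.45,0,0.22,0,0,0,255],[-0.45,0,0.22,0,0,0,255],[-0.45,0,0.22,0,0,0,255],[0,0,0,0,0,0,255],[0,0,0,0,0,0,255],[0,0,0,0,0,0,255]]]' 60
python3 - <<'E'
from h import *
from plant import bot,eyes
import cv2
plan(*goal(.0));s=bot.state();print(mouth(s),s["moment"])
im=eyes.get_image("scene")["img"];o=np.array([300,180]);k=8
p,R=TR(s);a,b=grasp();a=a+[0,0,-.002]
for c in(.125,.085):print((proj("scene",p+R.apply(a+c*b))-o)*k)
cv2.imwrite("pics/c5.png",cv2.resize(im[170:245,290:390],None,fx=k,fy=k,interpolation=cv2.INTER_CUBIC))
E
```

```text
t: 10.35
tcp_pos: [0.5757, 0.0302, 0.1828]
tcp_rot: [3.14, -0.619, -0.108]
ft_force: [0.1, -0.8, -0.9]
opening: 0.053
grip_force: 63.9
t 10.35 q [-0.179 -0.198  2.165  0.075  0.558  1.45 ] tcp [0.5757 0.0302 0.1828] rpy [179.9 -35.4  -6.2] F [ 0.1 -0.8 -0.9] open 0.053 grip 63.9
shift cm [-1.91 -0.02  0.98] turn deg [ 0.07 -0.25  0.01]
('mouth along peg mm', np.float64(21.3), 'off axis', array([-0.4, -0.2,  0.2]), 'tilt err', np.float64(0.25)) [ 0.05504603  0.35622857 -0.00186368]
[203.99109726 285.12174391]
[278.83190777 243.46517973]
```

View pics/c5.png

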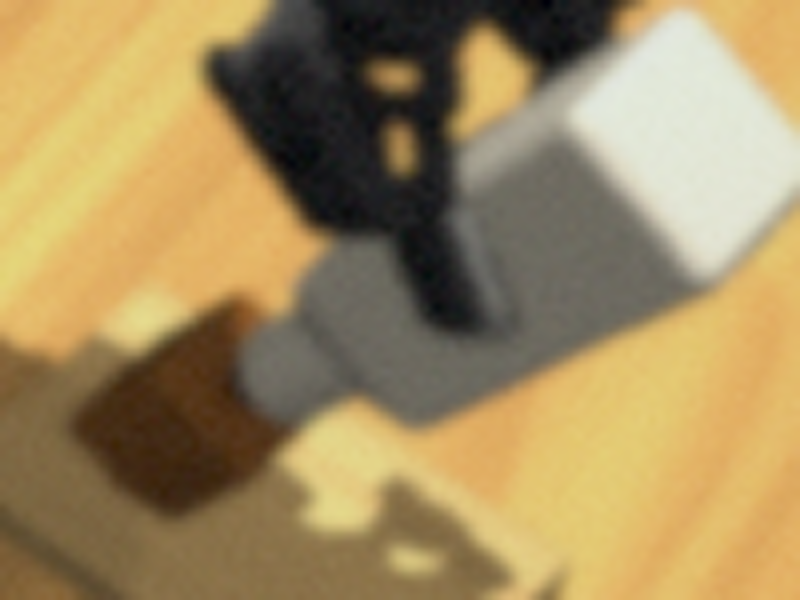

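The peg is swallowed by the neck and the mouth is about 20 mm short of the block. Pushing home gently.

```bash

python3 -m inch '[[[-0.36,0,0.18,0,0,0,255],[-0.36,0,0.18,0,0,0,255],[-0.36,0,0.18,0,0,0,255],[-0.36,0,0.18,0,0,0,255],[-0.18,0,0.09,0,0,0,255],[0,0,0,0,0,0,255],[0,0,0,0,0,0,255],[0,0,0,0,0,0,255],[0,0,0,0,0,0,255],[0,0,0,0,0,0,255]]]' 60
python3 - <<'E'
from h import *
from plant import bot
plan(*goal(.0));print(mouth(bot.state()))
E
python3 -m inch '[[[-0.1,0,0.05,0,0,0,255],[-0.1,0,0.05,0,0,0,255],[-0.1,0,0.05,0,0,0,255],[0,0,0,0,0,0,255],[0,0,0,0,0,0,255],[0,0,0,0,0,0,255],[0,0,0,0,0,0,255],[0,0,0,0,0,0,255],[0,0,0,0,0,0,255],[0,0,0,0,0,0,255]]]' 60
python3 - <<'E'
from h import *
from plant import bot
plan(*goal(.0));print(mouth(bot.state()))
E
```

```text
t: 11.4
tcp_pos: [0.5671, 0.0312, 0.1665]
tcp_rot: [3.14, -0.618, -0.108]
ft_force: [-0.8, -0.8, -1.5]
opening: 0.0533
grip_force: 63.9
t 11.4 q [-0.18  -0.197  2.2    0.081  0.523  1.442] tcp [0.5671 0.0312 0.1665] rpy [179.9 -35.4  -6.2] F [-0.8 -0.8 -1.5] open 0.0533 grip 63.9
shift cm [-0.25 -0.01  0.16] turn deg [ 0.06 -0.22  0.01]
('mouth along peg mm', np.float64(2.9), 'off axis', array([ 0. , -0.2, -0. ]), 'tilt err', np.float64(0.22))
t: 12.4
tcp_pos: [0.5654, 0.0314, 0.1635]
tcp_rot: [3.14, -0.618, -0.108]
ft_force: [-0.2, 0.3, -0.3]
opening: 0.0531
grip_force: 64.0
t 12.4 q [-0.18  -0.197  2.207  0.083  0.516  1.44 ] tcp [0.5654 0.0314 0.1635] rpy [179.9 -35.4  -6.2] F [-0.2  0.3 -0.3] open 0.0531 grip 64.0
shift cm [ 0.06 -0.01  0.  ] turn deg [ 0.06 -0.21  0.01]
('mouth along peg mm', np.float64(-0.6), 'off axis', array([ 0.1, -0.2, -0.1]), 'tilt err', np.float64(0.21))
```

No contact yet, so I keep pushing in small steps until it touches.

```bash

python3 -m inch '[[[-0.1,0,0.05,0,0,0,255],[-0.1,0,0.05,0,0,0,255],[-0.1,0,0.05,0,0,0,255],[0,0,0,0,0,0,255],[0,0,0,0,0,0,255],[0,0,0,0,0,0,255],[0,0,0,0,0,0,255],[0,0,0,0,0,0,255],[0,0,0,0,0,0,255],[0,0,0,0,0,0,255]]]' 60
python3 -m inch '[[[-0.1,0,0.05,0,0,0,255],[-0.1,0,0.05,0,0,0,255],[0,0,0,0,0,0,255],[0,0,0,0,0,0,255],[0,0,0,0,0,0,255],[0,0,0,0,0,0,255],[0,0,0,0,0,0,255],[0,0,0,0,0,0,255],[0,0,0,0,0,0,255],[0,0,0,0,0,0,255]]]' 60
python3 - <<'E'
from h import *
from plant import bot
plan(*goal(.0));print(mouth(bot.state()))
E
```

```text
t: 13.4
tcp_pos: [0.5658, 0.0313, 0.1632]
tcp_rot: [3.14, -0.623, -0.108]
ft_force: [1.4, 1.0, 6.7]
opening: 0.0534
grip_force: 64.6
t: 14.4
tcp_pos: [0.566, 0.0312, 0.1632]
tcp_rot: [3.14, -0.627, -0.108]
ft_force: [-0.9, 0.7, 13.3]
opening: 0.0535
grip_force: 65.3
t 14.4 q [-0.181 -0.198  2.212  0.085  0.504  1.437] tcp [0.566  0.0312 0.1632] rpy [179.9 -35.9  -6.2] F [-0.9  0.7 13.3] open 0.0535 grip 65.3
shift cm [ 0.03 -0.02 -0.05] turn deg [ 0.08 -0.72 -0.01]
('mouth along peg mm', np.float64(-0.6), 'off axis', array([ 1.6, -0.4, -0.9]), 'tilt err', np.float64(0.72))
```

The mouth is home against the block: 13 N with no further travel. I'll relieve the push, open, and look.

```bash

python3 -m inch '[[[0.1,0,-0.05,0,0,0,255],[0.1,0,-0.05,0,0,0,255],[0.1,0,-0.05,0,0,0,255],[0,0,0,0,0,0,255],[0,0,0,0,0,0,120],[0,0,0,0,0,0,60],[0,0,0,0,0,0,0],[0,0,0,0,0,0,0],[0,0,0,0,0,0,0],[0,0,0,0,0,0,0]]]' 60
python3 -m inch '[[[0,0,-0.5,0,0,0,0],[0,0,-1,0,0,0,0],[0,0,-2,0,0,0,0],[0,0,-3,0,0,0,0],[0,0,-3,0,0,0,0],[0,0,-3,0,0,0,0],[0,0,0,0,0,0,0],[0,0,0,0,0,0,0],[0,0,0,0,0,0,0],[0,0,0,0,0,0,0]]]' 60
python3 - <<'E'
from h import *
from plant import eyes
import cv2
im=eyes.get_image("scene")["img"]
cv2.imwrite("pics/c6.png",cv2.resize(im[120:260,280:440],None,fx=5,fy=4.28 and 5,interpolation=cv2.INTER_CUBIC)[:600])
D0=np.array([.5*np.cos(W),.5*np.sin(W),.75**.5])
for t in(30,45):
    q=np.radians(t);D=np.array([np.sin(q)*np.cos(W),np.sin(q)*np.sin(W),np.cos(q)])
    print(t,[((proj("scene",F+c*D)-[280,120])*5).round() for c in(0,.04,.19)])
E
```

```text
t: 15.4
tcp_pos: [0.5639, 0.0316, 0.1608]
tcp_rot: [3.14, -0.617, -0.108]
ft_force: [-0.8, -0.2, -0.8]
opening: 0.0853
grip_force: 0.0
t: 16.4
tcp_pos: [0.4919, 0.0395, 0.2614]
tcp_rot: [3.141, -0.614, -0.108]
ft_force: [0.7, 0.2, 0.5]
opening: 0.0856
grip_force: 0.0
30 [array([205., 492.]), array([250., 467.]), array([457., 354.])]
45 [array([205., 492.]), array([263., 486.]), array([529., 459.])]
```

View pics/c6.png

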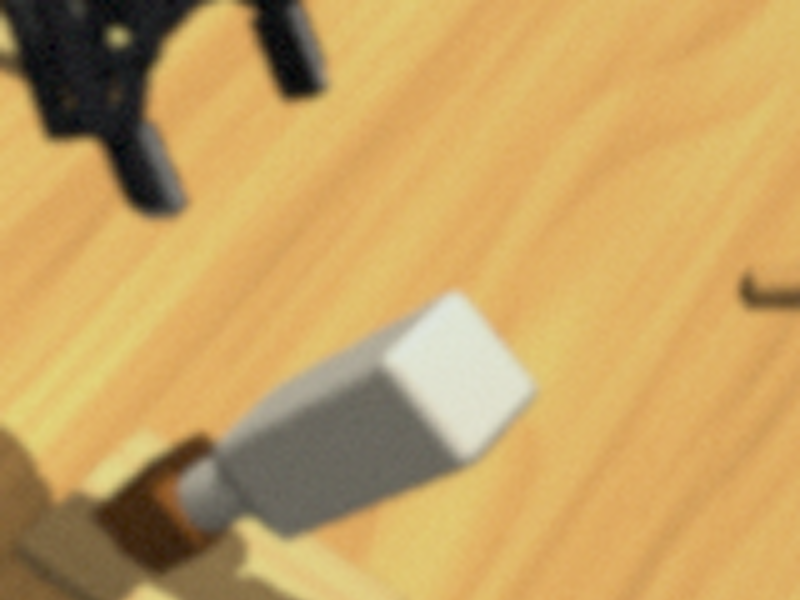

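The bottle hangs on the peg by itself. Its base centre is at (460,380), between the 30° and 45° predictions and close to coaxial. The neck is against the block and the gripper is clear.

```bash
python3 -c "
from plant import job
print(job.job_done())"
```

```text
the job is handed in; nothing more can be done
None
```

I put the open bottle neck-down on the farthest peg, pushed it home against the block and let go; it hangs by itself with the gripper clear, I never moved against the capped bottle, and I handed the job in at about 16.5 s (no verdict was returned).

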